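# Tip the flip-lid dropper hopper out into its tray

## Task

Push the white catch tray fully home under the hopper, then turn the four-spoke wheel to tip the hopper right over to its stop, so that its lid swings open and all four droppers fall into the tray. Turn the hopper back until it stands fully upright on its rest with the lid shut, leaving the tray home with the droppers in it. Do not touch the droppers, and leave the other things on the bench alone.

Things in the scene. Friction and masses are not known exactly. Their poses are not given: they have to be found in the camera images.
- stand: Stand fixed on the bench: 6 mm base plate (x -115 to 185, y -95 to 95 mm), two grey uprights 152 mm high (6 mm plates at y +-75.5, x -100 to 19 mm) carrying a flip-lid hopper with a spoked wheel, and a tray. Origin on the bench top below the tipping axis, midway between the uprights; x: the way the hopper pours (about the robot's left), y: along the axis to the wheel (about towards the robot), z up.
- hopper (a joint): Tipping angle of the hopper, an open aluminium box 112 x 132 x 56 mm, about the stand's y axis 130 mm above the bench, along its front rim. 0 = upright on its rest (box at x -112 to 0, y -66 to 66, z 74 to 130 mm of the stand); 2.5 rad = right over at a hard stop. Its corners sweep 125 mm about the axis. Stiff bearings hold it where it is left; turning takes 0.2 to 0.7 N m.
- lid (a joint): Opening angle (rad) of the hopper's blue flip lid, hinged freely on the hopper's rear rim, no latch. 0 = shut. Gravity swings it open once the hopper is tipped past 1.6 rad (about 0.9 open with the hopper at 2.5) and shuts it as the hopper comes back.
- tray (a joint): How far (m) the white catch tray stands out of its place: 0 = fully home at its stop, under the pouring rim; out to 0.085 along +y of the stand. Starts 0.04 to 0.08 out. Pushing it in (to -y of the stand) takes about 3 N; it stays where it is left.
- tray_pad (a point): Place to push: middle of a flat blue plate, 62 mm wide and 26 mm high, on the tray's outer front face (towards the robot), 32.5 mm above the bench. Moves with the tray; axes parallel to the stand's (y points out of the face). With the tray home it lies at x 131, y 84.5 mm of the stand.
- tray_in (a point): Middle of the tray's inner floor, 10.5 mm above the bench; axes parallel to the stand's. The tray measures 188 (x) x 170 (y) x 50 mm outside, with 4 mm walls; its rim is 56.5 mm above the bench. With the tray home this point lies at x 71, y -2 mm of the stand.
- wheel_hub (a point): Centre of the four-spoke wheel, on the tipping axis at x 0, y 126, z 130 mm of the stand (fixed, axes parallel to the stand's). Black hub 42 mm across, y 114 to 138 mm. Four straight steel spokes, 14 mm thick, 90 degrees apart, at right angles to y, each end in a red ball 22 mm across, centred 90 mm from here. The wheel is fixed to the hopper and turns with it.
- spoke_ball (a point): Centre of the red ball on the spoke that stands 45 degrees back from vertical, towards -x of the stand, while the hopper is upright (the others: +45, +-135); every spoke's angle, from vertical towards +x, is this plus the hopper's angle. A spoke pushed to +x as it passes over the top tips the hopper, to -x brings it back; change spokes on the way. A finger sliding on a leaning spoke jams: follow its arc.
- dropper_1: White dropper cap with glass pipette, 105 mm long (along its y), 22 mm thick, 20 g; origin at the middle of its length, on the underside. One of four lying side by side in the shut hopper at the start.
- dropper_2: White dropper cap with glass pipette, 105 mm long (along its y), 22 mm thick, 20 g; origin at the middle of its length, on the underside. One of four lying side by side in the shut hopper at the start.
- dropper_3: White dropper cap with glass pipette, 105 mm long (along its y), 22 mm thick, 20 g; origin at the middle of its length, on the underside. One of four lying side by side in the shut hopper at the start.
- dropper_4: White dropper cap with glass pipette, 105 mm long (along its y), 22 mm thick, 20 g; origin at the middle of its length, on the underside. One of four lying side by side in the shut hopper at the start.
- v_block: Bystander: white fixture block 52 x 90 x 30 mm; origin at the centre of its underside. Leave it alone.
- red_chuck: Bystander: red ring-shaped chuck insert, 43 mm across, 31 mm high; origin at the centre of its underside. Leave it alone.
- parts_jar: Bystander: clear jar with white lid, 62 mm across, 68 mm high; origin at the centre of its underside. Leave it alone.
- spare_bottle: Bystander: single amber glass bottle, 33 mm across, 79 mm high; origin at the centre of its underside. Leave it alone.
- screwdriver: Bystander: blue-handled screwdriver, 198 mm long along its y, 28 mm thick; origin at the centre of its underside. Leave it alone.
- tweezers: Bystander: steel tweezers, 128 mm long along y; origin at the centre of its underside. Leave it alone.

How it is judged:
On the way, in this order (a step that is already met when the one before it is completed fails the run):
1. the tray is pushed fully home (within 6 mm) while the hopper is still upright (value of joint tray below 0.006 m and value of joint hopper below 0.15 rad), for 0.2 s.
2. with the tray home, the hopper is tipped right over (at least 2.35 rad, stop at 2.5) and its lid hangs open (value of joint tray below 0.006 m and value of joint hopper above 2.35 rad and value of joint lid above 0.4 rad), for 0.2 s.
At the end, for the whole second after the job is handed in: All four droppers lie at rest inside the tray, the tray is home within 6 mm, the hopper is back upright within 0.08 rad and its lid is shut within 0.1 rad (value of joint tray below 0.006 m and value of joint hopper below 0.08 rad and value of joint lid below 0.1 rad and x of dropper_1 in the frame of tray_in between -0.095 and 0.095 m and y of dropper_1 in the frame of tray_in between -0.085 and 0.085 m and z of each of dropper_1, dropper_2, dropper_3, dropper_4 in the frame of tray_in below 0.05 m and linear speed of each of dropper_1, dropper_2, dropper_3, dropper_4 below 0.03 m/s and x of dropper_2 in the frame of tray_in between -0.095 and 0.095 m and y of dropper_2 in the frame of tray_in between -0.085 and 0.085 m and x of dropper_3 in the frame of tray_in between -0.095 and 0.095 m and y of dropper_3 in the frame of tray_in between -0.085 and 0.085 m and x of dropper_4 in the frame of tray_in between -0.095 and 0.095 m and y of dropper_4 in the frame of tray_in between -0.085 and 0.085 m); the robot touches nothing.
It fails at once if one of the bystanders is moved by more than 30 mm (distance of any of v_block, red_chuck, parts_jar, spare_bottle, screwdriver, tweezers from where it was at the start of the episode above 0.03 m).
It fails at once if the robot touches a dropper (contact force between any of the arm, the fingers and dropper_1 above 0.5 N or contact force between any of the arm, the fingers and dropper_2 above 0.5 N or contact force between any of the arm, the fingers and dropper_3 above 0.5 N or contact force between any of the arm, the fingers and dropper_4 above 0.5 N).
It also fails if it takes over 72 s, if anything falls off the work surface, if the arm or the gripper's body presses on something with over 40 N, if the wrist force passes 120 N, or if a joint passes its speed limit or range.

## Robot

A 6-joint arm with a two-finger parallel gripper is mounted at the origin on a cart in front of the work surface, level with it; the furniture and walls round the work are solid. World frame = base frame: x ahead of the robot, y to its left, z up, the work surface at z = 0. Lengths are in m, angles in rad, forces in N, time in s.
With the tool pointing down it reaches from about 0.35 to 0.95 m from the base axis. Payload 17.4 kg.
Tool frame: the origin (TCP) lies between the finger pads; the fingertips stand 25 mm ahead of it and the grasp point (between the pads) lies 6 mm ahead of it (robot.tip_extent is the distance from the TCP to the fingertips, in m); z points along the fingers, y is the line along which they close (so a half turn about z gives the same grasp; the last joint's range is limited). The gripper opens to 93 mm and grips with 3 to 60 N. Pads are 15 mm wide; open, the fingers measure 128 mm over their backs; the gripper's body (75 mm by 188 mm) begins 65 mm behind the grasp point.
Start: joints at [-1.151, 0.116, 1.442, -0, 1.584, -0.038], TCP at [0.298, -0.606, 0.244] pointing down, gripper open.
Joint ranges: [-2.83, 2.83], [-0.83, 2.19], [0.07, 2.5], [-1.14, 4.28], [0.01, 3], [-2.97, 2.97]. Speed limits (rad/s): [1.89, 1.89, 2.22, 3.14, 3.14, 3.14].

## Interface

Orientations are given as a 3x3 rotation matrix whose columns are the frame's x, y, z axes.
In Python, from bench import robot gives the robot as it stands.
- The arm moves only by the tool drive_tool, never from a script. Its argument "targets" is a list of rows, each a list of 2 entries, a list of its own where there are three numbers: the shift along the world's x, y, z in mm, then the turn, a rotation vector about the world's x, y, z in degrees. A call has exactly 8 rows; each row shifts and turns the commanded pose from where the row before left it; what a row does not reach is not made up. A row lasts 1/10 s, in which the tool goes at most 50 mm and 8.59 degrees, less where a joint would pass 70% of its speed; a pose out of reach is approached as far as the arm can. A call with a gripper value outside its range is refused whole. "fingers" is the opening, from 0 (shut) to 1 (fully open), set as the call begins (left out, the last holds). The fingers move at their own pace and stop on an object; "squeeze" is the grip in N (left out, the last holds). Time passes only in rows, so rows that do not move let the fingers close, or fill a call up. It gives the time, the measured TCP pose, the force, the opening and the grip force at its end, in the units of the state.
- robot.sense(): the state, without advancing time (a new reading comes with each control period).
- robot.capture(name): name is "side" or "top" or "wrist"; returns the picture (384x512x3 uint8, red, green, blue); there is no depth.
- robot.camera_params(name): a dict with "vfov" (degrees; the focal length in pixels is half the picture's height over the tangent of half this angle, whatever the lens; pixels are square), "cx", "cy" (the principal point, pixels), "R" (3x3) and "t" (3): a world point X has camera coordinates R X + t. Camera axes: x right, y down, z forward; pixel columns grow to the right and rows downward; lengths in m; the calibration is good to about 2 mm. A picture is of the moment at which its call begins: read the wrist's pose just before it. camera_params takes no time and is no camera call; for the wrist camera it gives the pose at the moment of the call.
- robot.finish_job(): hands the job in; it is judged then, once.
Trained networks look in the newest picture that a camera, given by its name, has taken for a name from the list of things; names that differ only in an ending like _2 or _b are one class to them, and where a whole thing is asked for, a point or a joint stands for the part that bears it (a point fixed in the world has none). Each returns a list of dicts, best first, with "conf" (0 to 1); they miss things now and then, are a little off and sometimes report something else, mostly with a low value. They report only what shows in the picture. A call takes as long as a camera call.
- robot.find_in(name, camera): "bbox" ([left, top, right, bottom] as shares, 0 to 1, of the picture: columns of its width, rows of its height, round what is visible of it).
- robot.landmark_of(name, camera): "centre" ([column, row] as shares, 0 to 1, of the picture: columns of its width, rows of its height: a listed point, or the origin of a listed thing).
The state is a dict: "time_s": time; "qpos": joint angles; "qd": joint speeds; "joint_efforts": joint torques, N m; "tcp_pos": TCP position; "tcp_rot": TCP orientation; "force": force on the tool from outside, world axes, zero at the start; "wrist_torque": the same for the moment, N m; "grip_width": finger opening in m; "gripper_force": force on a finger pad.
Only numpy, scipy, OpenCV 4.12 (cv2) and the standard library are available. Lean on these libraries where they do the work, as an engineer would, in place of code of your own. Each camera call takes 0.05 s, during which the arm holds its last target. There are 200 camera calls.

## Working session

There is one attempt and no reset: what is moved stays moved. The work goes in short steps, Python scripts to look and compute and a tool call to move; the robot and the scene stay as the last step left them, time stands still between calls to the robot, and variables do not carry over. Pictures are saved under pics/ and viewed, at most 10 in all, crops included, and the job is handed in when it is done.

Besides the shell and the picture viewer there is one more tool, called after "Request:" as name([rows], argument=value, ...), one row to a line, values as JSON. drive_tool: Moves the arm, as the interface text tells. Its arguments: {"type":"object","properties":{"targets":{"type":"array"},"fingers":{"type":"number"},"squeeze":{"type":"number"}},"required":["targets"]}

```bash
mkdir -p pics
python3 - <<'E'
from bench import robot
import cv2,numpy as np
for c in ("side","top"):
    im=robot.capture(c); cv2.imwrite(f"pics/{c}0.png",im[:,:,::-1])
    p=robot.camera_params(c); print(c,p['vfov'],p['cx'],p['cy'],np.round(p['R'],3).tolist(),np.round(p['t'],3).tolist())
    for n in ("wheel_hub","spoke_ball","tray_pad","tray_in","stand"):
        print(n,[(np.round(np.array(d['centre'])*[512,384],1).tolist(),round(d['conf'],2)) for d in robot.landmark_of(n,c)[:3]])
s=robot.sense();print(s['time_s'],np.round(s['tcp_rot'],3).tolist(),robot.tip_extent)
E
ls
```

```text
side 47.58922256524299 256.66902687558854 185.63848015849038 [[-0.986, -0.168, 0.016], [-0.117, 0.606, -0.787], [0.123, -0.777, -0.617]] [0.593, 0.153, 1.162]
wheel_hub [([297.8, 138.6], 0.72), ([264.1, 178.3], 0.51), ([205.6, 182.4], 0.17)]
spoke_ball [([304.1, 111.5], 0.92)]
tray_pad [([286.4, 191.6], 0.85)]
tray_in [([264.3, 179.6], 0.57)]
stand [([260.6, 169.1], 0.96)]
top 45.07076989202075 253.9112188238685 188.33696121429048 [[0.006, -1.0, -0.001], [-0.974, -0.005, -0.226], [0.226, 0.002, -0.974]] [0.043, 0.607, 1.556]
wheel_hub [([335.0, 209.2], 0.6)]
spoke_ball [([356.9, 205.4], 0.67)]
tray_pad []
tray_in [([310.5, 190.7], 0.72)]
stand [([329.7, 181.6], 0.78), ([301.9, 257.2], 0.56)]
0.6 [[0.897, 0.442, 0.0], [0.442, -0.897, -0.0], [0.0, 0.0, -1.0]] 0.025
pics
```

View pics/side0.png

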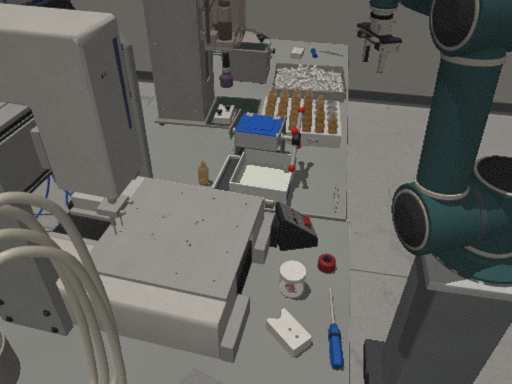

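View pics/top0.png

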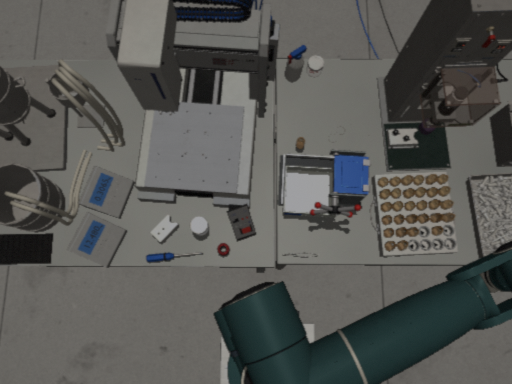

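The side view shows the stand near (265,170): tray at (262,180) and wheel at (298,138), with red balls around it. The top view shows the tray at (308,190), the lid at (350,175) and the wheel at (335,209). I'll fit the stand pose from the landmarks and the red balls.

```bash
cat > h.py <<'E'
from bench import robot
import cv2,numpy as np
from scipy.optimize import least_squares
def proj(P,p):
    c=p['R']@P+p['t']; f=192/np.tan(np.radians(p['vfov']/2))
    return np.array([f*c[0]/c[2]+p['cx'],f*c[1]/c[2]+p['cy']])
def T(v):  # stand -> world; yaw of stand x axis
    X,Y,a=v[:3]; R=np.array([[np.cos(a),-np.sin(a),0],[np.sin(a),np.cos(a),0],[0,0,1]])
    return R,np.array([X,Y,0])
def ball(th): return np.array([.09*np.sin(th),.126,.13+.09*np.cos(th)])
def reds(im):
    b,g,r=[im[:,:,i].astype(int) for i in (2,1,0)]
    m=((r>110)&(g<70)&(b<70)).astype(np.uint8)
    n,_,st,c=cv2.connectedComponentsWithStats(m)
    return [(np.round(c[i],1).tolist(),int(st[i,4])) for i in range(1,n) if st[i,4]>5]
E
python3 - <<'E'
from h import *
obs=[]
for c in ("side","top"):
    im=cv2.imread(f"pics/{c}0.png")[:,:,::-1]; r=[(q,a) for q,a in reds(im) if 250<q[0]<380 and 80<q[1]<225]
    print(c,r)
    cv2.imwrite(f"pics/{c}0c.png",cv2.resize(im[90:230,220:390,::-1],None,fx=4,fy=4,interpolation=cv2.INTER_CUBIC))
ps={c:robot.camera_params(c) for c in ("side","top")}
O=[("side",[297.8,138.6],"h"),("side",[304.1,111.5],"b"),("side",[286.4,191.6],"p"),("side",[264.3,179.6],"t"),("side",[260.6,169.1],"s"),
("top",[335,209.2],"h"),("top",[356.9,205.4],"b"),("top",[310.5,190.7],"t"),("top",[329.7,181.6],"s")]
def pt(k,v):
    return {"h":np.array([0,.126,.13]),"b":ball(-np.pi/4),"p":np.array([.131,.0845+v[3],.0325]),"t":np.array([.071,-.002+v[3],.0105]),"s":np.zeros(3)}[k]
def res(v):
    R,o=T(v); return np.concatenate([proj(R@pt(k,v)+o,ps[c])-u for c,u,k in O])
s=least_squares(res,[.6,-.25,np.pi/2,.06],loss='soft_l1'); v=s.x
print(np.round(v,4)); print(np.round(res(v).reshape(-1,2),1).tolist())
R,o=T(v)
for c in ps: print(c,[np.round(proj(R@ball(np.radians(a))+o,ps[c]),1).tolist() for a in(-45,45,135,-135)])
E
```

```text
side [([300.4, 109.3], 23), ([294.0, 129.7], 31), ([290.9, 167.0], 27), ([306.2, 218.8], 33)]
top [([317.7, 203.9], 14), ([357.5, 206.5], 12), ([312.1, 210.9], 8)]
[ 0.6426 -0.2316  1.475   0.043 ]
[[-0.5, -0.3], [-1.3, -1.7], [0.4, -2.0], [-1.1, -0.9], [-4.2, -2.6], [-1.7, 1.5], [-0.4, 3.7], [-0.7, 1.0], [-0.1, 1.8]]
side [[302.8, 109.8], [294.6, 130.6], [291.7, 167.3], [299.6, 145.1]]
top [[356.5, 209.1], [316.8, 205.2], [312.0, 212.1], [348.6, 215.8]]
```

View pics/side0c.png

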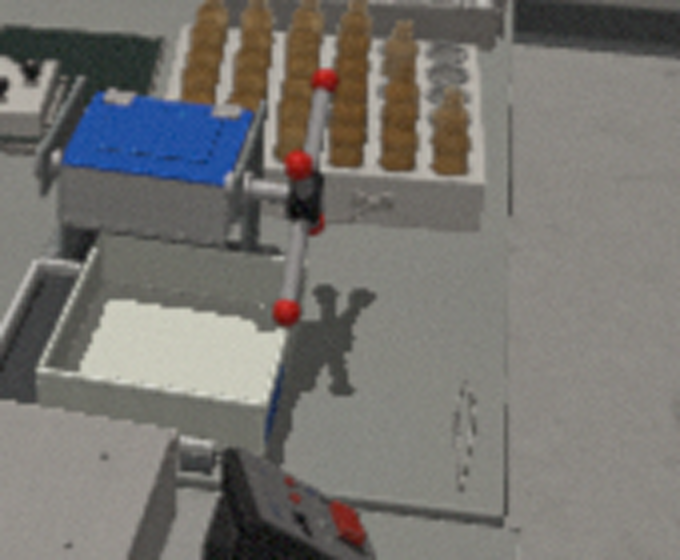

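The crop shows the lid shut, the wheel balls at side pixels (300,109), (294,130) and (291,167), the tray part way out, and the tweezers at about (336,200). I'll refit with the balls weighted more.

Run:
```python
from h import *
ps={c:robot.camera_params(c) for c in ("side","top")}
B=lambda a: ball(np.radians(a))
O=[("side",[300.4,109.3],B(-45)),("side",[294,129.7],B(45)),("side",[290.9,167],B(135)),("top",[317.7,203.9],B(45)),("top",[357.5,206.5],B(-45)),("top",[312.1,210.9],B(135)),
("side",[297.8,138.6],B(0)*[1,1,0]+[0,0,.13]),("side",[286.4,191.6],"p"),("side",[264.3,179.6],"t"),("top",[310.5,190.7],"t")]
def pt(k,v): return k if not isinstance(k,str) else {"p":np.array([.131,.0845+v[3],.0325]),"t":np.array([.071,-.002+v[3],.0105])}[k]
def res(v):
    R,o=T(v); return np.concatenate([proj(R@pt(k,v)+o,ps[c])-u for c,u,k in O])
v=least_squares(res,[.64,-.23,1.5,.06],loss='soft_l1').x
print(np.round(v,4)); print(np.round(res(v).reshape(-1,2),1).tolist())
R,o=T(v)
for n,q in (("hub",[0,.126,.13]),("pad",[.138,.0845+v[3],.0325]),("padhome",[.138,.0845,.0325]),("tool",[.138,.22,.05])): print(n,np.round(R@q+o,4))
for n in ("tweezers","screwdriver","parts_jar","red_chuck"):
    for d in robot.landmark_of(n,"top")[:2]: print(n,np.round(np.array(d['centre'])*[512,384]),d['conf'])
```

```text
[ 0.6475 -0.2302  1.5008  0.0449]
[[0.4, 0.0], [-0.4, 0.5], [-0.2, -0.2], [-0.4, 0.3], [-0.5, 0.7], [0.4, 0.4], [-2.0, -0.7], [0.7, -2.3], [-1.5, -0.9], [-0.9, 0.7]]
hub [ 0.5218 -0.2214  0.13  ]
pad [ 0.5281 -0.0835  0.0325]
padhome [ 0.5729 -0.0866  0.0325]
tool [ 0.4377 -0.0771  0.05  ]
tweezers [303. 256.] 0.44
screwdriver [173. 254.] 0.62
screwdriver [163. 232.] 0.5
parts_jar [204. 228.] 0.5
red_chuck [225. 247.] 0.41
```

Request:
drive_tool([
  [[15,44,6],[0,0,7.5]],
  [[15,44,6],[0,0,7.5]],
  [[15,44,6],[0,0,7.5]],
  [[15,44,6],[0,0,7.5]],
  [[15,44,6],[0,0,7.5]],
  [[15,44,6],[0,0,7.5]],
  [[15,44,6],[0,0,7.5]],
  [[15,44,6],[0,0,7.5]],
], fingers=0)

```text
time_s: 1.6
tcp_pos: [0.4184, -0.2517, 0.2921]
tcp_rot: [[0.061, 0.998, 0.001], [0.998, -0.061, -0.0], [-0.0, 0.001, -1.0]]
force: [1.0, -0.7, 0.3]
grip_width: 0.0334
gripper_force: 0.0
```

Request:
drive_tool([
  [[10,44,0],[0,0,0]],
  [[10,44,0],[0,0,0]],
  [[10,44,0],[0,0,0]],
  [[10,43,0],[0,0,0]],
  [[0,0,-48],[0,0,0]],
  [[0,0,-48],[0,0,0]],
  [[0,0,-48],[0,0,0]],
  [[0,0,0],[0,0,0]],
])

```text
time_s: 2.4
tcp_pos: [0.4558, -0.0778, 0.1421]
tcp_rot: [[0.065, 0.998, -0.008], [0.998, -0.065, 0.002], [0.001, -0.008, -1.0]]
force: [-0.6, 1.0, 1.2]
grip_width: 0.0007
gripper_force: 0.0
```

Request:
drive_tool([
  [[0,0,-32],[0,0,0]],
  [[0,0,-32],[0,0,0]],
  [[0,0,-30],[0,0,0]],
  [[0,0,0],[0,0,0]],
  [[10,-1,0],[0,0,0]],
  [[15,-1,0],[0,0,0]],
  [[15,-1,0],[0,0,0]],
  [[10,-1,0],[0,0,0]],
])

```text
time_s: 3.2
tcp_pos: [0.511, -0.0829, 0.0567]
tcp_rot: [[0.066, 0.998, 0.003], [0.998, -0.066, -0.001], [-0.0, 0.003, -1.0]]
force: [-3.7, 0.8, 2.8]
grip_width: 0.0008
gripper_force: 1.5
```

Request:
drive_tool([
  [[6,0,0],[0,0,0]],
  [[6,-1,0],[0,0,0]],
  [[6,0,0],[0,0,0]],
  [[6,-1,0],[0,0,0]],
  [[5,0,0],[0,0,0]],
  [[5,0,0],[0,0,0]],
  [[4,0,0],[0,0,0]],
  [[0,0,0],[0,0,0]],
])

```text
time_s: 4.0
tcp_pos: [0.5467, -0.0845, 0.0535]
tcp_rot: [[0.066, 0.998, 0.0], [0.998, -0.066, 0.0], [0.0, 0.0, -1.0]]
force: [-0.2, -0.5, -0.2]
grip_width: 0.0006
gripper_force: 0.0
```

Request:
drive_tool([
  [[2,0,0],[0,0,0]],
  [[2,0,0],[0,0,0]],
  [[2,0,0],[0,0,0]],
  [[2,0,0],[0,0,0]],
  [[2,0,0],[0,0,0]],
  [[0,0,0],[0,0,0]],
  [[0,0,0],[0,0,0]],
  [[0,0,0],[0,0,0]],
])

```text
time_s: 4.8
tcp_pos: [0.5558, -0.0846, 0.0535]
tcp_rot: [[0.066, 0.998, -0.002], [0.998, -0.066, -0.0], [-0.0, -0.002, -1.0]]
force: [-9.3, -2.2, 3.1]
grip_width: 0.0006
gripper_force: 4.8
```

Request:
drive_tool([
  [[2,0,0],[0,0,0]],
  [[2,0,0],[0,0,0]],
  [[1,0,0],[0,0,0]],
  [[0,0,0],[0,0,0]],
  [[0,0,0],[0,0,0]],
  [[0,0,0],[0,0,0]],
  [[0,0,0],[0,0,0]],
  [[0,0,0],[0,0,0]],
])

```text
time_s: 5.6
tcp_pos: [0.5563, -0.0845, 0.0534]
tcp_rot: [[0.066, 0.998, -0.014], [0.998, -0.066, 0.001], [-0.0, -0.014, -1.0]]
force: [-62.1, -0.1, 35.7]
grip_width: 0.0003
gripper_force: 32.3
```

Request:
drive_tool([
  [[-50,0,0],[0,0,0]],
  [[-50,0,0],[0,0,0]],
  [[-20,0,0],[0,0,0]],
  [[0,0,50],[0,0,0]],
  [[0,0,50],[0,0,0]],
  [[0,0,50],[0,0,-8]],
  [[0,0,50],[0,0,-8]],
  [[0,0,48],[0,0,-8]],
])

```text
time_s: 6.4
tcp_pos: [0.4412, -0.0843, 0.3044]
tcp_rot: [[0.471, 0.882, 0.002], [0.882, -0.471, -0.0], [0.001, 0.002, -1.0]]
force: [0.9, -0.9, 0.2]
grip_width: 0.0003
gripper_force: 0.0
```

Request:
drive_tool([
  [[9,-35,0],[0,0,-8.25]],
  [[9,-35,0],[0,0,-8.25]],
  [[9,-35,0],[0,0,-8.25]],
  [[9,-35,0],[0,0,-8.25]],
  [[9,-35,0],[0,0,-8.25]],
  [[9,-35,0],[0,0,-8.25]],
  [[9,-34,0],[0,0,-8.25]],
  [[9,-34,0],[0,0,-8.25]],
], fingers=0.5)

```text
time_s: 7.2
tcp_pos: [0.5139, -0.364, 0.3018]
tcp_rot: [[0.997, -0.072, 0.001], [-0.072, -0.997, -0.0], [0.001, 0.0, -1.0]]
force: [-0.2, 0.6, 0.5]
grip_width: 0.0466
gripper_force: 0.0
```

Request:
drive_tool([
  [[0,0,0],[7.5,-0.5,0]],
  [[0,0,0],[7.5,-0.5,0]],
  [[0,0,0],[7.5,-0.5,0]],
  [[0,0,0],[7.5,-0.5,0]],
  [[0,0,0],[7.5,-0.5,0]],
  [[0,0,0],[7.5,-0.5,0]],
  [[0,0,0],[0,0,0]],
  [[0,0,0],[0,0,0]],
])

```text
time_s: 8.0
tcp_pos: [0.5135, -0.3629, 0.3011]
tcp_rot: [[0.998, -0.047, 0.047], [-0.067, -0.707, 0.705], [0.0, -0.706, -0.708]]
force: [0.1, -0.3, 0.7]
grip_width: 0.0465
gripper_force: 0.0
```

Run:
```python
from h import *
p=robot.camera_params("wrist"); im=robot.capture("wrist"); cv2.imwrite("pics/w1.png",im[:,:,::-1])
v=[.6475,-.2302,1.5008]; R,o=T(v)
print(reds(im)); print([np.round(proj(R@ball(np.radians(a))+o,p),1).tolist() for a in(-45,45,135,-135)])
print(np.round(proj(R@np.array([0,.138,.13])+o,p)), [(np.array(d['centre'])*[512,384],d['conf']) for d in robot.landmark_of("spoke_ball","wrist")])
```

```text
[([263.8, 155.4], 18), ([351.8, 169.7], 218), ([191.5, 170.8], 200), ([166.7, 165.2], 6), ([179.7, 184.1], 78), ([276.0, 192.1], 384), ([183.0, 201.1], 72)]
[[280.3, 193.3], [195.6, 170.5], [271.1, 156.7], [353.6, 171.0]]
[274. 181.] [(array([277.2992, 192.8832]), 0.68)]
```

View pics/w1.png

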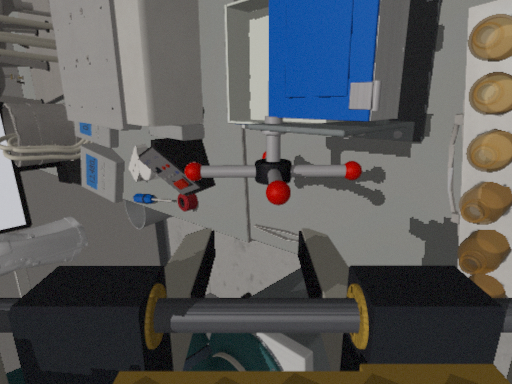

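The wrist view shows the wheel with the near ball at (276,192), within 4 px of the model, centred between the fingers once shifted. Now I enter radially.

Request:
drive_tool([
  [[1,19,-33],[0,0,0]],
  [[0,19,-32],[0,0,0]],
  [[0,0,0],[0,0,0]],
  [[1,15,-15],[0,0,0]],
  [[1,16,-16],[0,0,0]],
  [[1,16,-16],[0,0,0]],
  [[0,0,0],[0,0,0]],
  [[0,0,0],[0,0,0]],
])

```text
time_s: 8.9
tcp_pos: [0.5177, -0.2779, 0.1916]
tcp_rot: [[0.998, -0.044, 0.048], [-0.065, -0.706, 0.705], [0.002, -0.707, -0.707]]
force: [-0.2, 0.4, 0.7]
grip_width: 0.0463
gripper_force: 0.0
```

Request:
drive_tool([
  [[0,0,0],[0,0,0]],
  [[0,0,0],[0,0,0]],
  [[0,0,0],[0,0,0]],
  [[0,0,0],[0,0,0]],
  [[0,0,0],[0,0,0]],
  [[0,0,0],[0,0,0]],
  [[0,0,0],[0,0,0]],
  [[0,0,0],[0,0,0]],
], fingers=0.26)

```text
time_s: 9.7
tcp_pos: [0.5173, -0.2775, 0.1896]
tcp_rot: [[0.998, -0.046, 0.047], [-0.066, -0.704, 0.707], [0.0, -0.708, -0.706]]
force: [0.8, -0.2, -0.2]
grip_width: 0.0242
gripper_force: 0.0
```

Request:
drive_tool([
  [[0.5,6.5,5.8],[-6,0.4,0]],
  [[0.5,7.0,5.1],[-6,0.4,0]],
  [[0.5,7.5,4.3],[-6,0.4,0]],
  [[0.5,7.9,3.5],[-6,0.4,0]],
  [[0.6,8.3,2.7],[-6,0.4,0]],
  [[0.6,8.5,1.8],[-6,0.4,0]],
  [[0.6,8.6,0.9],[-6,0.4,0]],
  [[0.6,8.7,0],[-6,0.4,0]],
])

```text
time_s: 10.5
tcp_pos: [0.5215, -0.215, 0.2145]
tcp_rot: [[0.998, -0.066, -0.003], [-0.066, -0.996, -0.058], [0.001, 0.058, -0.998]]
force: [-2.4, -6.7, -4.3]
grip_width: 0.0242
gripper_force: 3.2
```

Request:
drive_tool([
  [[0.6,8.6,-0.9],[-6,0.4,0]],
  [[0.6,8.5,-1.8],[-6,0.4,0]],
  [[0.6,8.3,-2.7],[-6,0.4,0]],
  [[0.6,7.9,-3.5],[-6,0.4,0]],
  [[0.5,7.5,-4.3],[-6,0.4,0]],
  [[0.5,7.0,-5.1],[-6,0.4,0]],
  [[0.5,6.5,-5.8],[-6,0.4,0]],
  [[0.4,5.8,-6.5],[-6,0.4,0]],
])

```text
time_s: 11.3
tcp_pos: [0.5264, -0.1541, 0.1846]
tcp_rot: [[0.998, -0.043, -0.05], [-0.066, -0.622, -0.78], [0.002, 0.782, -0.624]]
force: [-4.3, -6.6, 2.6]
grip_width: 0.0241
gripper_force: 2.6
```

Request:
drive_tool([
  [[0,0,0],[0,0,0]],
  [[0,0,0],[0,0,0]],
  [[3,39,31],[0,0,0]],
  [[3,39,31],[0,0,0]],
  [[-1.3,-18.0,19.3],[8.25,-0.6,0]],
  [[-1.4,-20.6,16.5],[8.25,-0.6,0]],
  [[-1.6,-22.8,13.3],[8.25,-0.6,0]],
  [[-1.7,-24.5,9.9],[8.25,-0.6,0]],
], fingers=0.5)

```text
time_s: 12.1
tcp_pos: [0.5264, -0.1629, 0.3081]
tcp_rot: [[0.998, -0.065, -0.009], [-0.064, -0.951, -0.303], [0.011, 0.303, -0.953]]
force: [-0.4, 0.4, -0.3]
grip_width: 0.0467
gripper_force: 0.0
```

Request:
drive_tool([
  [[-1.8,-25.6,6.3],[8.25,-0.6,0]],
  [[-1.8,-26.3,2.5],[8.25,-0.6,0]],
  [[-1.8,-26.4,-1.3],[8.25,-0.6,0]],
  [[-1.8,-25.9,-5.1],[8.25,-0.6,0]],
  [[-1.7,-24.9,-8.7],[8.25,-0.6,0]],
  [[-1.6,-23.4,-12.2],[8.25,-0.6,0]],
  [[-1.5,-21.4,-15.5],[8.25,-0.6,0]],
  [[0,0,0],[0,0,0]],
])

```text
time_s: 12.9
tcp_pos: [0.5125, -0.3407, 0.2657]
tcp_rot: [[0.997, -0.056, 0.054], [-0.078, -0.759, 0.647], [0.005, -0.649, -0.761]]
force: [0.2, 0.2, -1.8]
grip_width: 0.0467
gripper_force: 0.0
```

```bash
cat > look.py <<'E'
import sys
from h import *
n=sys.argv[1]; out={}
for c in ("wrist","side","top"):
    p=robot.camera_params(c); im=robot.capture(c)[:,:,::-1]; out[c]=im
    if c=="side": cs=cv2.resize(im[90:230,220:390],(400,330))
    if c=="top": ct=cv2.resize(im[130:250,260:400],(400,343))[:330]
    if c=="wrist":
        r=reds(im[:,:,::-1]); R,o=T([.6475,-.2302,1.5008]); o[1]+=.002
        print([q for q in r if q[1]>60]); print({a:np.round(proj(R@ball(np.radians(a))+o,p)).tolist() for a in map(int,sys.argv[2:])})
cv2.imwrite(f"pics/{n}.png",np.hstack([cs,ct])); cv2.imwrite(f"pics/{n}w.png",out["wrist"])
s=robot.sense(); print(s['time_s'],np.round(s['tcp_pos'],4))
E
python3 look.py l1 -50 -45 -40 -35
```

```text
[([340.7, 177.8], 292), ([161.5, 179.4], 260), ([149.4, 193.8], 96), ([245.4, 205.6], 518), ([154.1, 211.8], 90)]
{-50: [270.0, 206.0], -45: [260.0, 206.0], -40: [250.0, 206.0], -35: [240.0, 206.0]}
13.05 [ 0.514  -0.337   0.2718]
```

View pics/l1.png

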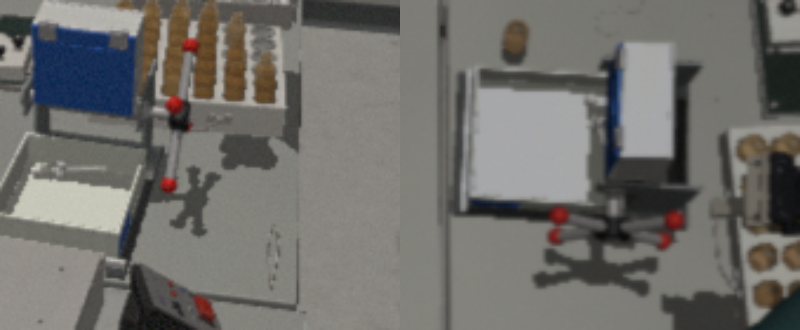

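Combined side and top view: hopper on edge, lid starting to open, one dropper already in the tray, ball at wrist pixel (245,206), so θ is about −38°. Engaging the next spoke.

Request:
drive_tool([
  [[1.5,22.3,-25.3],[0,0,0]],
  [[1.5,22.3,-25.3],[0,0,0]],
  [[1.5,22.4,-25.2],[-2,0.1,0]],
  [[0,0,0],[0,0,0]],
  [[0,0,0],[0,0,0]],
  [[0,0,0],[0,0,0]],
  [[0,0,0],[0,0,0]],
  [[0,0,0],[0,0,0]],
])

```text
time_s: 13.85
tcp_pos: [0.5187, -0.2698, 0.1951]
tcp_rot: [[0.997, -0.052, 0.051], [-0.072, -0.788, 0.611], [0.008, -0.613, -0.79]]
force: [-0.7, -0.2, 0.0]
grip_width: 0.0464
gripper_force: 0.0
```

Request:
drive_tool([
  [[0,0,0],[0,0,0]],
  [[0,0,0],[0,0,0]],
  [[0,0,0],[0,0,0]],
  [[0,0,0],[0,0,0]],
  [[0.5,7.0,4.8],[-6,0.4,0]],
  [[0.5,7.5,4.3],[-6,0.4,0]],
  [[0.5,7.9,3.5],[-6,0.4,0]],
  [[0.6,8.2,2.8],[-6,0.4,0]],
], fingers=0.26)

```text
time_s: 14.65
tcp_pos: [0.5203, -0.239, 0.2099]
tcp_rot: [[0.998, -0.065, 0.025], [-0.069, -0.97, 0.233], [0.009, -0.234, -0.972]]
force: [0.2, -2.3, -3.2]
grip_width: 0.0243
gripper_force: 1.9
```

Request:
drive_tool([
  [[0.6,8.5,1.7],[-6,0.4,0]],
  [[0.6,8.7,0.8],[-6,0.4,0]],
  [[0.6,8.7,-0.2],[-6,0.4,0]],
  [[0.4,5.8,-0.6],[-4,0.3,0]],
  [[0.2,2.9,-0.5],[-2,0.1,0]],
  [[0,0,0],[0,0,0]],
  [[0,0,0],[0,0,0]],
  [[0,0,0],[0,0,0]],
])

```text
time_s: 15.45
tcp_pos: [0.5229, -0.2056, 0.2119]
tcp_rot: [[0.998, -0.066, -0.002], [-0.065, -0.981, -0.182], [0.01, 0.181, -0.983]]
force: [-2.3, -14.9, 3.5]
grip_width: 0.0248
gripper_force: 7.8
```

Request:
drive_tool([
  [[0.1,1.5,-0.3],[-1,0,0]],
  [[0.1,1.5,-0.3],[-1,0,0]],
  [[0,0,0],[0,0,0]],
  [[0,0,0],[0,0,0]],
  [[0,0,0],[0,0,0]],
  [[0,0,0],[0,0,0]],
  [[0,0,0],[0,0,0]],
  [[0,0,0],[0,0,0]],
])

```text
time_s: 16.25
tcp_pos: [0.5229, -0.2052, 0.2115]
tcp_rot: [[0.998, -0.068, -0.003], [-0.067, -0.973, -0.221], [0.012, 0.22, -0.975]]
force: [-0.3, -40.2, -0.0]
grip_width: 0.0252
gripper_force: 19.8
```

```bash
python3 look.py l2 5 8
```

```text
[([373.5, 208.0], 516), ([120.6, 214.3], 484), ([249.8, 270.7], 95)]
{5: [274.0, 274.0], 8: [264.0, 275.0]}
16.4 [ 0.5229 -0.2052  0.2115]
```

View pics/l2.png

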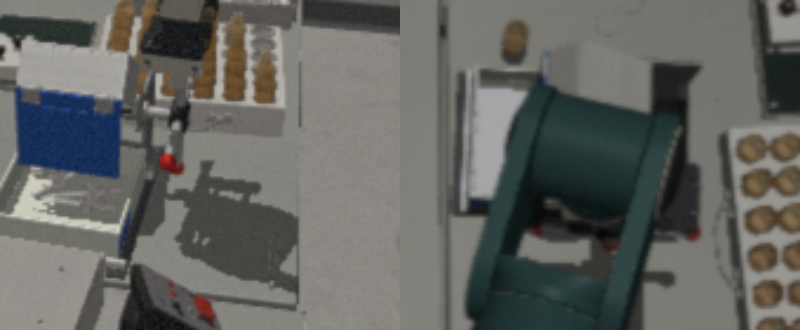

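The view shows the hopper right over at its stop with the lid hanging open and droppers lying in the tray. Turning back.

Request:
drive_tool([
  [[-0.6,-8.6,1.4],[6,-0.4,0]],
  [[-0.6,-8.7,0.5],[6,-0.4,0]],
  [[-0.6,-8.7,-0.5],[6,-0.4,0]],
  [[-0.6,-8.6,-1.4],[6,-0.4,0]],
  [[-0.6,-8.4,-2.2],[6,-0.4,0]],
  [[-0.6,-8.1,-3.1],[6,-0.4,0]],
  [[-0.5,-7.7,-3.9],[6,-0.4,0]],
  [[-0.5,-7.3,-4.7],[6,-0.4,0]],
])

```text
time_s: 17.2
tcp_pos: [0.5189, -0.2675, 0.1975]
tcp_rot: [[0.997, -0.053, 0.052], [-0.073, -0.806, 0.587], [0.011, -0.59, -0.808]]
force: [3.1, 3.7, 0.8]
grip_width: 0.0245
gripper_force: 1.9
```

Request:
drive_tool([
  [[-0.5,-6.7,-5.5],[6,-0.4,0]],
  [[-0.4,-6.1,-6.1],[6,-0.4,0]],
  [[0,0,0],[0,0,0]],
  [[0,0,0],[0,0,0]],
  [[0,0,0],[0,0,0]],
  [[0,0,0],[0,0,0]],
  [[0,0,0],[0,0,0]],
  [[0,0,0],[0,0,0]],
])

```text
time_s: 18.0
tcp_pos: [0.5178, -0.2796, 0.1853]
tcp_rot: [[0.997, -0.044, 0.06], [-0.074, -0.67, 0.739], [0.008, -0.741, -0.671]]
force: [-1.5, -0.3, -2.9]
grip_width: 0.0246
gripper_force: 1.2
```

Request:
drive_tool([
  [[0,0,0],[0,0,0]],
  [[0,0,0],[0,0,0]],
  [[-2.5,-37,33.5],[0,0,0]],
  [[-2.5,-37,33.5],[0,0,0]],
  [[1.3,19.1,18.4],[-8.35,0.6,0]],
  [[1.5,21.6,15.4],[-8.35,0.6,0]],
  [[1.7,23.6,12.1],[-8.35,0.6,0]],
  [[1.8,25.1,8.5],[-8.35,0.6,0]],
], fingers=0.5)

```text
time_s: 18.8
tcp_pos: [0.5191, -0.2644, 0.3082]
tcp_rot: [[0.997, -0.066, 0.028], [-0.071, -0.968, 0.241], [0.011, -0.243, -0.97]]
force: [1.7, 0.4, 0.0]
grip_width: 0.0466
gripper_force: 0.0
```

Request:
drive_tool([
  [[1.8,26.1,4.8],[-8.35,0.6,0]],
  [[1.9,26.5,0.9],[-8.35,0.6,0]],
  [[1.8,26.4,-2.9],[-8.35,0.6,0]],
  [[1.8,25.7,-6.8],[-8.35,0.6,0]],
  [[1.7,24.4,-10.4],[-8.35,0.6,0]],
  [[1.6,22.7,-13.9],[-8.35,0.6,0]],
  [[1.4,20.4,-17],[-8.35,0.6,0]],
  [[0,0,0],[0,0,0]],
])

```text
time_s: 19.6
tcp_pos: [0.5305, -0.0886, 0.2567]
tcp_rot: [[0.998, -0.04, -0.043], [-0.059, -0.712, -0.699], [-0.003, 0.701, -0.714]]
force: [0.0, -0.2, -0.4]
grip_width: 0.0463
gripper_force: 0.0
```

```bash
python3 look.py l3 40 45 50
python3 - <<'E'
import cv2
from bench import robot
s=robot.sense(); print(s['tcp_rot'])
im=robot.capture("side")[:,:,::-1]; a=cv2.resize(im[145:215,215:305],(515,400),interpolation=cv2.INTER_CUBIC)
cv2.imwrite("pics/l3t.png",a)
E
```

```text
[([350.3, 177.4], 248), ([171.3, 179.5], 286), ([270.9, 207.7], 500)]
{40: [272.0, 206.0], 45: [262.0, 206.0], 50: [251.0, 206.0]}
19.75 [ 0.5313 -0.0922  0.2616]
[[ 0.99796317 -0.04825741 -0.04172207]
 [-0.06369068 -0.71674979 -0.69441575]
 [ 0.00360642  0.69565865 -0.71836344]]
```

View pics/l3t.png

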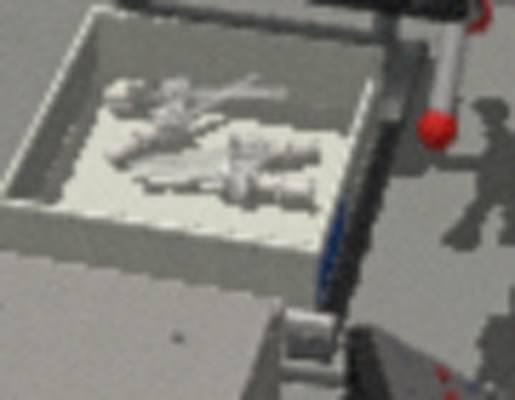

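View pics/l3w.png

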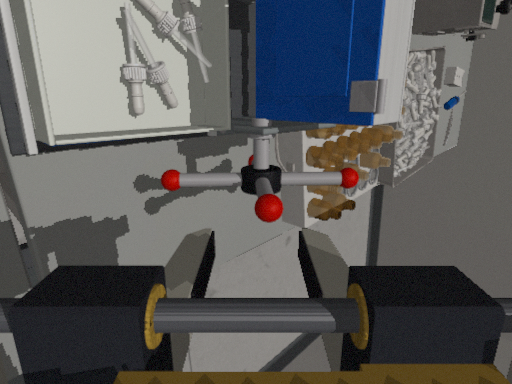

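The tray crop shows all four droppers inside it, caps at about (125,95), (120,150), (300,150) and (300,190). The ball is at wrist pixel (271,208), so θ is about 40.5°. Engaging it.

Request:
drive_tool([
  [[0,-4,4],[3.5,-0.2,0]],
  [[0,0,0],[0,0,0]],
  [[-1.8,-23,-24],[0,0,0]],
  [[-1.8,-23,-24],[0,0,0]],
  [[-1.8,-23,-24],[0,0,0]],
  [[0,0,0],[0,0,0]],
  [[0,0,0],[0,0,0]],
  [[0,0,0],[0,0,0]],
])

```text
time_s: 20.6
tcp_pos: [0.5261, -0.1652, 0.1945]
tcp_rot: [[0.998, -0.052, -0.039], [-0.065, -0.756, -0.651], [0.005, 0.652, -0.758]]
force: [0.7, 0.8, 0.1]
grip_width: 0.0463
gripper_force: 0.0
```

Request:
drive_tool([
  [[0,0,0],[0,0,0]],
  [[0,0,0],[0,0,0]],
  [[0,0,0],[0,0,0]],
  [[0,0,0],[0,0,0]],
  [[0,0,0],[0,0,0]],
  [[0,0,0],[0,0,0]],
  [[0,0,0],[0,0,0]],
  [[0,0,0],[0,0,0]],
], fingers=0.26)

```text
time_s: 21.4
tcp_pos: [0.5257, -0.1652, 0.1929]
tcp_rot: [[0.998, -0.05, -0.04], [-0.064, -0.757, -0.65], [0.003, 0.652, -0.758]]
force: [-0.2, 1.6, -0.1]
grip_width: 0.0247
gripper_force: 0.8
```

Request:
drive_tool([
  [[-0.5,-6.9,5.3],[6,-0.4,0]],
  [[-0.5,-7.4,4.5],[6,-0.4,0]],
  [[-0.6,-7.8,3.7],[6,-0.4,0]],
  [[-0.6,-8.2,2.9],[6,-0.4,0]],
  [[-0.6,-8.4,2.0],[6,-0.4,0]],
  [[-0.6,-8.6,1.1],[6,-0.4,0]],
  [[-0.6,-8.7,0.2],[6,-0.4,0]],
  [[-0.6,-8.7,-0.7],[6,-0.4,0]],
])

```text
time_s: 22.2
tcp_pos: [0.5212, -0.2304, 0.2129]
tcp_rot: [[0.998, -0.065, 0.014], [-0.067, -0.989, 0.133], [0.005, -0.133, -0.991]]
force: [1.2, 2.1, -1.6]
grip_width: 0.0245
gripper_force: 1.2
```

Request:
drive_tool([
  [[-0.6,-8.5,-1.6],[6,-0.4,0]],
  [[-0.6,-8.3,-2.5],[6,-0.4,0]],
  [[-0.6,-8.0,-3.3],[6,-0.4,0]],
  [[-0.5,-7.6,-4.2],[6,-0.4,0]],
  [[-0.5,-7.2,-4.9],[6,-0.4,0]],
  [[-0.5,-6.6,-5.6],[6,-0.4,0]],
  [[0,0,0],[0,0,0]],
  [[0,0,0],[0,0,0]],
])

```text
time_s: 23.0
tcp_pos: [0.5176, -0.2766, 0.1893]
tcp_rot: [[0.998, -0.05, 0.049], [-0.07, -0.725, 0.685], [0.001, -0.687, -0.727]]
force: [-0.4, 0.7, -1.1]
grip_width: 0.0241
gripper_force: 0.9
```

Request:
drive_tool([
  [[0,-1,-1],[1,0,0]],
  [[0,-1,-1],[1,0,0]],
  [[0,-0.5,-0.5],[1,0,0]],
  [[0,0,0],[0,0,0]],
  [[0,0,0],[0,0,0]],
  [[0,0,0],[0,0,0]],
  [[0,0,0],[0,0,0]],
  [[0,0,0],[0,0,0]],
])

```text
time_s: 23.8
tcp_pos: [0.5178, -0.2785, 0.1877]
tcp_rot: [[0.998, -0.048, 0.049], [-0.069, -0.687, 0.724], [-0.001, -0.725, -0.688]]
force: [0.2, 4.6, 5.0]
grip_width: 0.0242
gripper_force: 3.4
```

Request:
drive_tool([
  [[0,-1,-1],[0.5,0,0]],
  [[0,-1,-1],[0.5,0,0]],
  [[0,-0.5,-0.5],[0,0,0]],
  [[0,0,0],[0,0,0]],
  [[0,0,0],[0,0,0]],
  [[0,0,0],[0,0,0]],
  [[0,0,0],[0,0,0]],
  [[0,0,0],[0,0,0]],
])

```text
time_s: 24.6
tcp_pos: [0.5179, -0.279, 0.187]
tcp_rot: [[0.998, -0.045, 0.048], [-0.065, -0.671, 0.739], [-0.001, -0.74, -0.672]]
force: [-2.2, 28.1, 18.9]
grip_width: 0.0252
gripper_force: 16.7
```

Request:
drive_tool([
  [[0,1.5,1.5],[0,0,0]],
  [[0,0,0],[0,0,0]],
  [[0,0,0],[0,0,0]],
  [[-2,-24,24],[0,0,0]],
  [[-2,-24,24],[0,0,0]],
  [[-2,-24,24],[0,0,0]],
  [[-2,-24,24],[0,0,0]],
  [[0,0,0],[0,0,0]],
], fingers=0.5)

```text
time_s: 25.4
tcp_pos: [0.5095, -0.3785, 0.2848]
tcp_rot: [[0.997, -0.048, 0.052], [-0.071, -0.676, 0.733], [-0.0, -0.735, -0.678]]
force: [0.1, 1.1, -0.0]
grip_width: 0.0466
gripper_force: 0.0
```

```bash
python3 look.py l4 -45 -42 -40
```

```text
[([179.8, 172.4], 264), ([340.8, 168.3], 223), ([255.9, 189.4], 374), ([184.3, 200.2], 66)]
{-45: [259.0, 190.0], -42: [254.0, 190.0], -40: [250.0, 190.0]}
25.55 [ 0.5096 -0.3756  0.2812]
```

View pics/l4.png

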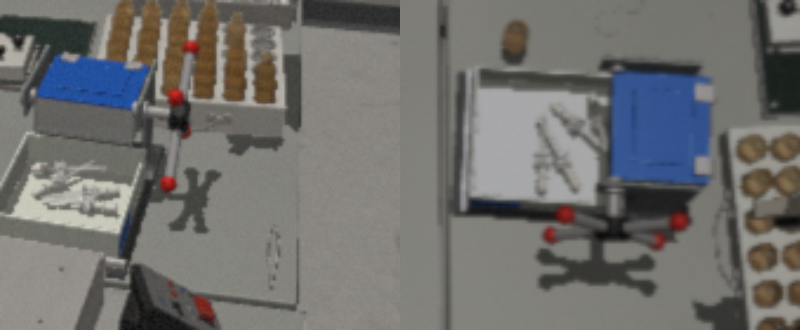

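The view shows the hopper upright, the lid shut and the droppers in the tray. I'll compare the side ball pixels with the start.

Run:
```python
from h import *
for c in("side","top"):
    print(c,[q for q in reds(robot.capture(c)) if 250<q[0][0]<380 and 80<q[0][1]<215])
```

```text
side [([300.4, 109.3], 23), ([294.0, 129.8], 32), ([290.8, 167.0], 28)]
top [([317.7, 204.3], 15), ([357.5, 206.7], 14), ([312.0, 211.2], 10), ([350.4, 213.7], 7)]
```

Ball pixels match the start: the hopper is fully upright. Handing in.

```bash
python3 -c "
from bench import robot
print(robot.finish_job())"
```

```text
the job is handed in; nothing more can be done
None
```

I pushed the tray home, tipped the hopper to its stop so all four droppers fell into the tray, then turned it back upright with the lid shut; the job is handed in and no verdict came back.

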